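# Rolling pins back in the rack by thickness

### The arm

A 6-joint arm with a two-finger parallel gripper is mounted at the origin on the work surface. World frame = base frame: x ahead of the robot, y to its left, z up, the work surface at z = 0. Lengths are in mm, angles in rad, forces in N, time in s.
With the tool pointing down it reaches from about 300 to 775 mm from the base axis. Payload 14.6 kg.
Tool frame: the origin (TCP) lies between the finger pads; the fingertips stand 19 mm ahead of it and the grasp point (between the pads) is the TCP (manip.tcp_to_tips is the distance from the TCP to the fingertips, in mm); x points along the fingers, z is the direction in which the jaws open and shut, and the axes are right-handed (so a half turn about x gives the same grasp; the last joint's range is limited). The gripper opens to 94 mm and grips with 3 to 60 N. Pads are 16 mm wide; open, the fingers measure 119 mm over their backs; the gripper's body (75 mm by 177 mm) begins 78 mm behind the grasp point.
Start: joints at [-1.36, 0.3, 1.521, -0, 1.321, -0.067], TCP at [150.826, -528.906, 224.446] pointing down, gripper open.
Joint ranges: [-3.03, 3.03], [-0.79, 2.21], [0.23, 2.52], [-1.04, 4.18], [0, 3.07], [-2.55, 2.55]. Speed limits (rad/s): [2.22, 2.22, 2.57, 3.14, 3.14, 3.14].

### API

Orientations are given as [roll, pitch, yaw] about the fixed x, y, z axes, in that order (R = Rz(yaw) Ry(pitch) Rx(roll)).
In Python, from cell import manip gives the robot as it stands.
- The arm moves only by the tool jog_arm, never from a script. Its argument "moves" is a list that holds one entry, the list of rows, each a list of 6 numbers: the shift along the world's x, y, z in mm, then the turn, a rotation vector about the world's x, y, z in degrees. In form: [[[dx, dy, dz, wx, wy, wz], ...]]. A call has 1 to 5 rows; each row shifts and turns the pose as measured when the row begins; what a row does not reach is not made up. A row lasts 1/10 s, in which the tool goes at most 50 mm and 8.59 degrees, less where a joint would pass 70% of its speed; a pose out of reach is approached as far as the arm can. A call is refused whole if a number of a shift passes 50 or a number of a turn 8.59, either way. A call with a gripper value outside its range is refused whole. "gripper" is the opening, from -1 (shut) to 1 (fully open), set as the call begins (left out, the last holds). The fingers move at their own pace and stop on an object; "squeeze" is the grip in N (left out, the last holds). Time passes only in rows, so rows that do not move let the fingers close. It gives the time, the measured TCP pose, the force and the opening at its end, in the units of the state.
- manip.read_state(): the state, without advancing time (a new reading comes with each control period).
- manip.camera(name): name is "scene" or "top" or "wrist"; returns (picture, depth): 384x512x3 uint8, blue, green, red; 384x512 float32, mm along the optical axis (not along the pixel's ray), 0 where there is no reading.
- manip.camera_params(name): a dict with "fx", "fy", "cx", "cy" (pixels), "rvec" (rotation vector, rad) and "tvec" (3), from world to camera coordinates, as OpenCV has them. Camera axes: x right, y down, z forward; pixel columns grow to the right and rows downward; lengths in mm; the calibration is good to about 2 mm. A picture is of the moment at which its call begins: read the wrist's pose just before it. camera_params takes no time and is no camera call; for the wrist camera it gives the pose at the moment of the call.
- manip.sign_off(): hands the job in, once; it reports no verdict.
The state is a dict: "clock": time; "joints": joint angles; "qd": joint speeds; "effort": joint torques, N m; "eef_pos": TCP position; "eef_rot": TCP orientation; "wrist_force": force on the tool from outside, world axes, zero at the start; "moment": the same for the moment, N m; "finger_gap": finger opening in mm.
Only numpy, scipy, OpenCV 4.12 (cv2) and the standard library are available. Lean on these libraries where they do the work, as an engineer would, in place of code of your own. Each camera call takes 0.05 s, during which the arm holds its last target. There are 200 camera calls.

### The job

Fill the rack so that all five rolling pins lie in order of thickness: the thickest stays in its lane at one end, and the thinnest, now in the wrong lane, is lifted up out of its brackets and moved to the other end. The three pins in the pan go between them, each next to the one just thicker. Lower every pin until both handles rest in their U brackets, without dropping it, and do not knock the flour dredger.

Things in the scene. Friction and masses are not known exactly. Their poses are not given: they have to be found in the camera images.
- pin_a: Beech rolling pin: barrel 60 mm thick, 180 mm long; at each end a round handle 20 mm thick, 55 mm long (290 mm overall). Origin on the axis at mid-length; x along the pin (it may be rolled about x). About 420 g. The thickest. Already seated in the end lane, at the robot's left or right end of the row (it changes); it stays.
- pin_b: Beech rolling pin: barrel 50 mm thick, 180 mm long; at each end a round handle 20 mm thick, 55 mm long (290 mm overall). Origin on the axis at mid-length; x along the pin (it may be rolled about x). About 290 g. Second thickest. Starts in the shallow pan (354 x 325 mm, floor 3 mm and rim 20 mm above the worktop).
- pin_c: Beech rolling pin: barrel 40 mm thick, 180 mm long; at each end a round handle 20 mm thick, 55 mm long (290 mm overall). Origin on the axis at mid-length; x along the pin (it may be rolled about x). About 200 g. Middle thickness. Starts in the pan; the three pins there lie side by side, about 100 mm apart, in any order.
- pin_d: Beech rolling pin: barrel 32 mm thick, 180 mm long; at each end a round handle 20 mm thick, 55 mm long (290 mm overall). Origin on the axis at mid-length; x along the pin (it may be rolled about x). About 140 g. Second thinnest. Starts in the pan.
- pin_e: Beech rolling pin: barrel 24 mm thick, 180 mm long; at each end a round handle 20 mm thick, 55 mm long (290 mm overall). Origin on the axis at mid-length; x along the pin (it may be rolled about x). About 90 g. The thinnest. Starts seated in one of the three middle lanes, where it does not belong.
- bracket_last: One lane of the rack: a pair of open-topped black-coated U brackets of 8 mm rod, 115 mm either side of the origin along its x; z up, y along the row. Origin 20 mm above the worktop. Seated, a pin lies along x, axis 55 mm above the origin, a handle down in each U. This is the end lane at the other end from pin_a. Five parallel lanes, 82 mm apart, in one row; pin_a's lane is not listed.
- bracket_p: One lane of the rack: a pair of open-topped black-coated U brackets of 8 mm rod, 115 mm either side of the origin along its x; z up, y along the row. Origin 20 mm above the worktop. Seated, a pin lies along x, axis 55 mm above the origin, a handle down in each U. One of the three middle lanes; which one changes. U: 30 mm wide inside, flaring to 48 mm at the mouth.
- bracket_q: One lane of the rack: a pair of open-topped black-coated U brackets of 8 mm rod, 115 mm either side of the origin along its x; z up, y along the row. Origin 20 mm above the worktop. Seated, a pin lies along x, axis 55 mm above the origin, a handle down in each U. One of the three middle lanes; which one changes. Prong tips 94 mm above the origin.
- bracket_r: One lane of the rack: a pair of open-topped black-coated U brackets of 8 mm rod, 115 mm either side of the origin along its x; z up, y along the row. Origin 20 mm above the worktop. Seated, a pin lies along x, axis 55 mm above the origin, a handle down in each U. One of the three middle lanes; which one changes. A seated barrel has about 20 mm play each way along x.
- dredger: bystander: aluminium flour dredger (shaker), 74 mm diameter, 105 mm high, upright on the worktop beyond rack and pan. Origin at the centre of its underside, z up.

How it is judged:
By the outcome, as a careful person would: the job done as asked, in the order asked, and still so for the second after the job is handed in, with the robot touching nothing.
It also fails if it takes over 120 s, if anything falls off the work surface, if the arm or the gripper's body presses on something with over 40 N, if the wrist force passes 120 N, or if a joint passes its speed limit or range.

## Working session

There is one attempt and no reset: what is moved stays moved. The work goes in short steps, Python scripts to look and compute and a tool call to move; the robot and the scene stay as the last step left them, time stands still between calls to the robot, and variables do not carry over. Pictures are saved under pics/ and viewed, about 12 in all and at most 16, crops included, and the job is handed in when it is done.

Besides the shell and the picture viewer there is one more tool, called after "Call:" as name(argument=value, ...) on one line, values as JSON. jog_arm: Moves the arm, as the interface text tells. Its arguments: {"type":"object","properties":{"moves":{"type":"array","items":{"type":"array","items":{"type":"array","items":{"type":"number"}}}},"gripper":{"type":"number"},"squeeze":{"type":"number"}},"required":["moves"]}

```bash
ls; mkdir -p pics
cat > h.py <<'E'
import numpy as np, cv2
from cell import manip
def cam(name):
    im,d=manip.camera(name); p=manip.camera_params(name)
    R=cv2.Rodrigues(np.array(p["rvec"],float))[0]; t=np.array(p["tvec"],float).ravel()
    v,u=np.mgrid[:d.shape[0],:d.shape[1]]
    X=np.stack([(u-p["cx"])/p["fx"]*d,(v-p["cy"])/p["fy"]*d,d],-1)
    W=(X-t)@R   # R^T (X-t)
    W[d==0]=np.nan
    return im,d,W
E
python3 - <<'E'
from h import *
for n in ("top","scene"):
    im,d,W=cam(n); cv2.imwrite(f"pics/{n}0.png",cv2.resize(im,(800,600))); np.save(f"{n}0.npy",W); cv2.imwrite(f"{n}0_raw.png",im)
print(manip.read_state())
E
```

```text
pics
{'clock': 0.1, 'joints': array([-1.35961625e+00,  3.00408499e-01,  1.52147791e+00, -2.51318061e-05,
        1.32071668e+00, -6.66045763e-02]), 'qd': array([ 0.00076189, -0.00221234, -0.00184454,  0.00098983,  0.00030046,
       -0.00143131]), 'effort': array([ 1.73706288e-03, -5.32647014e+01, -3.53284407e+01,  7.09739747e-02,
        2.35082069e-02, -4.96342091e-05]), 'eef_pos': array([ 150.77012949, -528.71867039,  223.9643082 ]), 'eef_rot': array([3.0990757 , 1.5697856 , 1.80607025]), 'wrist_force': array([-0.19247081,  0.23342052,  0.28346014]), 'moment': array([0.01629387, 0.04457802, 0.00372344]), 'finger_gap': 94.05180485234283}
```

View pics/top0.png

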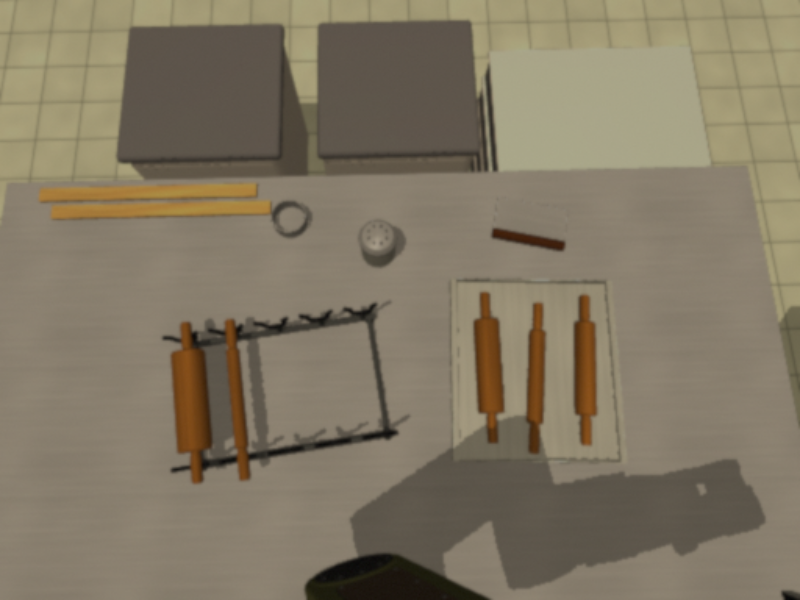

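View pics/scene0.png

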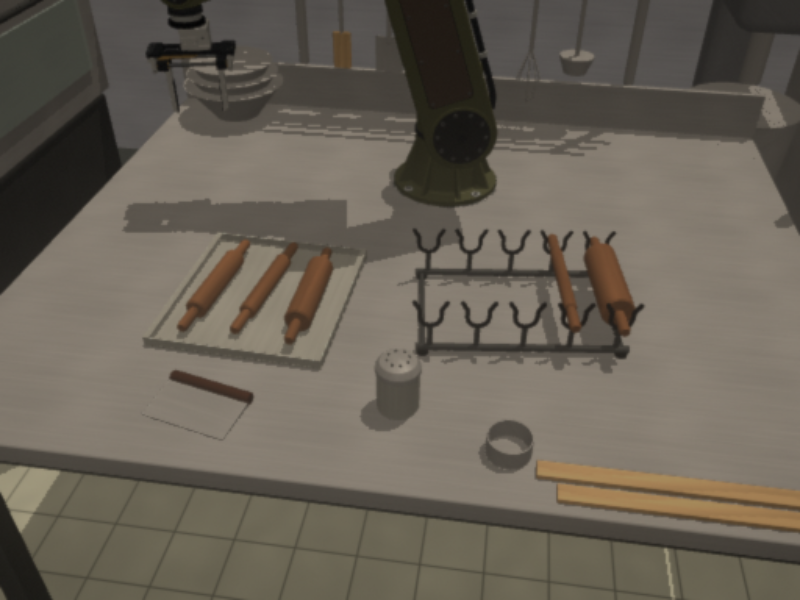

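The top view shows pin_a at (190,400) at the robot's left end and pin_e at (237,400) in lane 2. Lanes 3 to 5 are empty. In the pan, left to right, are a thick pin (488,365), a thin one (537,378) and a medium one (585,370). The dredger is at (378,240). Next I'll measure.

```bash
cat >> h.py <<'E'
def pins(im,W,xmax=760):
    hsv=cv2.cvtColor(im,cv2.COLOR_BGR2HSV)
    m=((hsv[...,0]<14)&(hsv[...,1]>130)&(hsv[...,2]>40)).astype(np.uint8)
    n,L,st,_=cv2.connectedComponentsWithStats(m)
    out=[]
    for k in range(1,n):
        if st[k,4]<150: continue
        P=W[(L==k)]; P=P[~np.isnan(P).any(1)]; P=P[P[:,2]>5]
        if len(P)<100: continue
        c=np.median(P,0)
        (x,y),(w,h),a=cv2.minAreaRect(P[:,:2].astype(np.float32))
        vx,vy,_,_=cv2.fitLine(P[:,:2].astype(np.float32),cv2.DIST_HUBER,0,.1,.01).ravel()
        if vx<0: vx,vy=-vx,-vy
        s=(P[:,:2]-[x,y])@[vx,vy]; lo,hi=np.percentile(s,[.5,99.5]); 
        s=s-(lo+hi)/2; cx,cy=x+vx*(lo+hi)/2,y+vy*(lo+hi)/2
        ztop=np.percentile(P[abs(s)<70,2],90); hz=[np.percentile(P[(q*s>100)&(q*s<135),2],90) for q in(1,-1)]
        o=(P[:,:2]-[cx,cy])@[-vy,vx]; ob=o[abs(s)<70]; oc=(np.percentile(ob,1)+np.percentile(ob,99))/2; wd=np.ptp(np.percentile(ob,[1,99]))
        out.append((cx-vy*oc,cy+vx*oc,np.degrees(np.arctan2(vy,vx)),hi-lo,wd,ztop,*hz)); 
        print("px",st[k,:2],"c %.1f %.1f ang %.2f len %.1f wid %.1f ztop %.1f h+ %.1f h- %.1f"%out[-1])
    return out
E
python3 - <<'E'
from h import *
im=cv2.imread("top0_raw.png");W=np.load("top0.npy")
pins(im,W)
# dark rack points
hsv=cv2.cvtColor(im,cv2.COLOR_BGR2HSV)
for n,(u,v) in dict(dredger=(242,152),panfloor=(320,260),tbl=(200,200)).items(): print(n,W[v,u])
m=(hsv[...,2]<45)&(W[...,2]>95)&(W[...,0]>250)&(W[...,1]>-60)&(W[...,2]<130)
n,L,st,c=cv2.connectedComponentsWithStats(m.astype(np.uint8))
for k in range(1,n):
    print(st[k],W[L==k].mean(0).round(1),W[L==k].max(0).round(1))
cv2.imwrite("pics/rack.png",cv2.resize(im[180:320,90:270],(800,600),interpolation=cv2.INTER_CUBIC))
E
```

```text
Traceback (most recent call last):
  File "h.py", line 26, in pins
    ztop=np.percentile(P[abs(s)<70,2],90); hz=[np.percentile(P[(q*s>100)&(q*s<135),2],90) for q in(1,-1)]
                                               ~~~~~~~~~~~~~^^^^^^^^^^^^^^^^^^^^^^^^^^^^^
IndexError: index -1 is out of bounds for axis 0 with size 0
```

```bash
sed -i 's/        ztop=/        if not 240<hi-lo<340: continue\n        ztop=/; s/hz=\[np.percentile(P\[(q\*s>100)&(q\*s<135),2\],90)/hz=[np.percentile(np.r_[0,P[(q*s>100)\&(q*s<135),2]],90)/' h.py
python3 - <<'E'
from h import *
im=cv2.imread("top0_raw.png");W=np.load("top0.npy")
pins(im,W)
hsv=cv2.cvtColor(im,cv2.COLOR_BGR2HSV)
for n,(u,v) in dict(dredger=(242,152),panfloor=(320,260),tbl=(200,200)).items(): print(n,W[v,u])
m=(hsv[...,2]<70)&(W[...,2]>90)&(W[...,0]>250)&(W[...,1]>-60)&(W[...,2]<130)
n,L,st,c=cv2.connectedComponentsWithStats(m.astype(np.uint8))
for k in range(1,n):
    print(st[k],W[L==k].mean(0).round(1),W[L==k].max(0).round(1))
cv2.imwrite("pics/rack.png",cv2.resize(im[180:320,90:270],(800,600),interpolation=cv2.INTER_CUBIC))
E
```

```text
dredger [768.64811753   2.0977187  105.89287914]
panfloor [ 452.87910503 -216.33784717   48.34167326]
tbl [650.04937662 138.90953605   2.00954009]
[236 194   5   4  12] [637.   15.8 106.5] [640.   22.4 114. ]
[220 197   6   4  13] [631.   60.7 105.6] [634.2  67.2 115. ]
[208 199   4   4  11] [625.2  97.7 104.6] [627.5 102.8 117.6]
[180 203   4   4  11] [614.7 177.  106.1] [617.9 183.3 114.7]
[192 202   6   3  12] [619.5 140.4 106.5] [622.6 146.2 115.2]
[162 206   8   3  19] [608.9 222.5 105.4] [612.7 230.3 116.7]
[151 208   4   4  11] [603.3 258.4 105.2] [605.7 265.1 115. ]
[133 210   8   4  21] [597.8 303.8 105.4] [602.5 311.1 117.1]
[122 212   5   5  14] [592.4 338.2 106.9] [596.  347.1 115.3]
[105 215   8   3  15] [587.7 383.5 103.7] [590.8 389.7 112.8]
[249 276   5   3  13] [410.7 -14.  104.3] [413.   -9.2 113.9]
[232 278   6   4  18] [404.   30.1 107.7] [408.7  36.6 116.7]
[219 281   6   3  15] [399.4  64.5 109. ] [401.9  72.8 116.8]
[201 283   8   4  22] [393.3 110.4 105. ] [397.5 119.5 114.3]
[189 286   6   3  15] [388.5 145.  108.2] [391.  154.1 114.8]
[171 288   8   4  22] [382.  191.3 105.6] [386.4 199.1 113.3]
[159 291   5   3  14] [377.3 226.4 107.8] [380.2 234.5 114.6]
[140 293   9   4  25] [371.2 272.4 105.6] [375.4 280.9 116.2]
[129 296   5   3  12] [366.7 305.7 110.5] [369.6 314.1 114.3]
[110 299   9   3  19] [360.5 352.8 105.5] [362.9 359.  114.8]
```

View pics/rack.png

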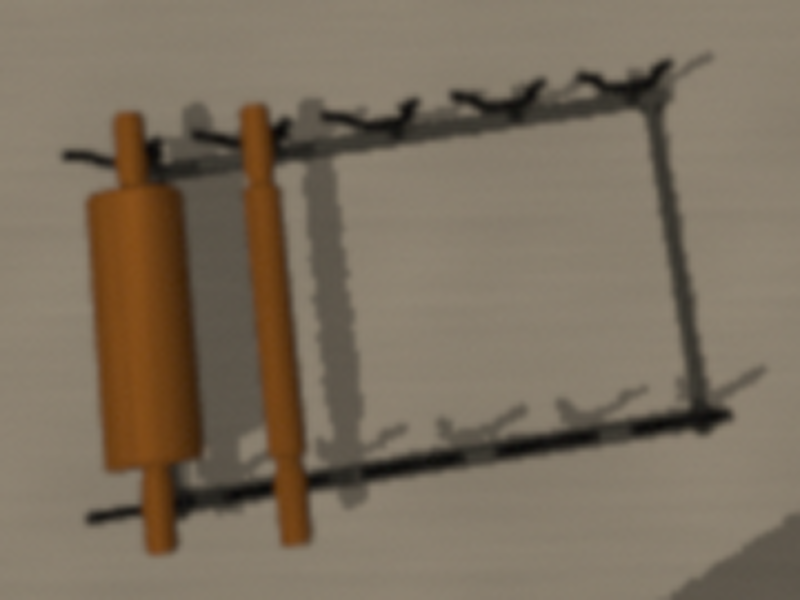

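The prong tips pair up into five lanes with 82 mm pitch and 229 mm near-to-far spacing, at a yaw of about 7.7°. That matches the given sizes. Next I'll fix the pin segmentation.

```bash
python3 - <<'E'
from h import *
im=cv2.imread("top0_raw.png");W=np.load("top0.npy")
hsv=cv2.cvtColor(im,cv2.COLOR_BGR2HSV)
print(hsv[256,120],hsv[256,152],hsv[230,312],hsv[245,343],hsv[240,373],hsv[285,342],W[245,343],W[260,330],W[240,360])
m=((hsv[...,0]<16)&(hsv[...,1]>130)&(hsv[...,2]>40)).astype(np.uint8)
n,L,st,_=cv2.connectedComponentsWithStats(m)
for k in range(1,n):
  if st[k,4]>150: print(st[k])
from scipy.spatial.transform import Rotation as Ro
s=manip.read_state(); print(Ro.from_euler('xyz',s['eef_rot']).as_matrix().round(3))
E
sed -i 's/hsv\[...,0\]<14/hsv[...,0]<16/; s/if not 240/print(st[k],lo,hi)\n        if not 240/' h.py
python3 -c '
from h import *
im=cv2.imread("top0_raw.png");W=np.load("top0.npy");pins(im,W)'
```

```text
[ 15 206 131] [ 14 204 106] [ 15 209 123] [ 15 206 124] [ 15 202 116] [ 14 208  82] [ 495.33775677 -290.63161794   34.6050765 ] [ 453.83060647 -255.48285745    4.78252683] [ 511.47713296 -351.92785825    5.73158084]
[316 147  45  13 218]
[ 304  187   18   96 1110]
[368 189  14  96 984]
[337 194  12  96 760]
[143 205  17 102 749]
[ 110  206   25  103 1622]
[[-0.     0.962  0.274]
 [ 0.001  0.274 -0.962]
 [-1.     0.    -0.001]]
[316 147  45  13 218] -70.96268011237636 70.63527523922396
[ 304  187   18   96 1110] -139.03689501645079 138.0488410758831
px [304 187] c 532.7 -200.9 ang -0.60 len 277.1 wid 43.5 ztop 54.1 h+ 40.0 h- 39.5
[368 189  14  96 984] -140.13300019296483 140.34146897512034
px [368 189] c 523.5 -386.7 ang -5.57 len 280.5 wid 32.8 ztop 44.1 h+ 34.5 h- 34.8
[337 194  12  96 760] -140.4713207830369 139.3427318208176
px [337 194] c 510.3 -293.0 ang -7.05 len 279.8 wid 26.7 ztop 36.4 h+ 31.1 h- 31.0
[143 205  17 102 749] -140.11264943597854 140.93761456079272
px [143 205] c 481.0 264.9 ang 7.87 len 281.1 wid 21.3 ztop 88.7 h+ 86.8 h- 87.3
[ 110  206   25  103 1622] -139.1093239581451 136.8517076743236
px [110 206] c 477.6 344.0 ang 7.74 len 276.0 wid 52.5 ztop 106.0 h+ 86.5 h- 86.4
```

Heights, widths and lengths all agree with the sizes given, apart from a z bias of about +1.5 mm. The order is clear: pan left to right is b, d, c, so the lanes from left to right are a, b, c, d, e. I'll start with pin_e, moving above it with a narrow opening.

Call:
jog_arm(moves=[[[50, 30, 0, 0, 0, -1.6], [50, 30, 0, 0, 0, -1.6], [50, 30, 0, 0, 0, -1.6], [50, 30, 0, 0, 0, -1.6], [40, 40, 0, 0, 0, -1.7]]], gripper=0.06)

```text
clock: 0.6
eef_pos: [358.8, -388.6, 222.3]
eef_rot: [-2.81, 1.567, 2.024]
wrist_force: [0.4, -1.0, -0.2]
finger_gap: 57.7
```

Call:
jog_arm(moves=[[[10, 48, 0, 0, 0, 0], [10, 48, 0, 0, 0, 0], [10, 48, 0, 0, 0, 0], [10, 48, 0, 0, 0, 0], [10, 48, 0, 0, 0, 0]]])

```text
clock: 1.1
eef_pos: [410.1, -143.6, 220.2]
eef_rot: [-2.678, 1.564, 2.156]
wrist_force: [0.8, 0.3, -0.2]
finger_gap: 49.8
```

Call:
jog_arm(moves=[[[8, 48, 0, 0, 0, 0], [8, 48, 0, 0, 0, 0], [8, 48, 0, 0, 0, 0], [8, 48, 0, 0, 0, 0], [0, 48, 0, 0, 0, 0]]])

```text
clock: 1.6
eef_pos: [440.9, 104.1, 220.0]
eef_rot: [-2.695, 1.564, 2.138]
wrist_force: [0.9, -0.3, -0.1]
finger_gap: 49.9
```

```bash
cat >> h.py <<'E'
from scipy.spatial.transform import Rotation as Ro
def st():
    s=manip.read_state(); R=Ro.from_euler('xyz',s['eef_rot']).as_matrix()
    a=np.degrees(np.arctan2(R[1,2],R[0,2])); a=(a-90+90)%180-90
    tilt=np.degrees([R[0,0],R[1,0]])
    print("t %.1f"%s['clock'],"pos",s['eef_pos'].round(1),"pinyaw %.2f"%a,"tilt",tilt.round(2),"F",s['wrist_force'].round(1),"gap %.1f"%s['finger_gap'],"q",s['joints'].round(2))
    return s['eef_pos'],a
E
python3 -c "from h import *;st()"
```

```text
t 1.6 pos [440.9 104.1 220. ] pinyaw 6.92 tilt [-0.21  0.33] F [ 0.9 -0.3 -0.1] gap 49.9 q [0.15 0.09 1.79 0.01 1.27 1.6 ]
```

Call:
jog_arm(moves=[[[13, 48, 0, 0, 0, 0.9], [13, 48, 0, 0, 0, 0], [10, 45, 0, 0, 0, 0], [4, 20, 0, 0, 0, 0], [0, 0, 0, 0, 0, 0]]])

```text
clock: 2.1
eef_pos: [478.4, 274.0, 218.3]
eef_rot: [-2.43, 1.563, 2.426]
wrist_force: [0.3, -0.7, 0.2]
finger_gap: 49.7
```

Run:
```python
from h import *
st(); im,d,W=cam("wrist"); cv2.imwrite("pics/w1.png",im); np.save("w1.npy",W); pins(im,W);
```

```text
t 2.1 pos [478.4 274.  218.3] pinyaw 8.21 tilt [-0.34  0.29] F [ 0.3 -0.7  0.2] gap 49.7 q [0.45 0.31 1.52 0.01 1.31 1.88]
[  137     0    75   273 12819] -102.40028127461451 109.36428360243576
[ 260   10   24   88 1133] -31.12665516088752 32.04652542075154
[ 257  163   25  124 2271] -57.19367150433635 56.88360070469842
```

View pics/w1.png

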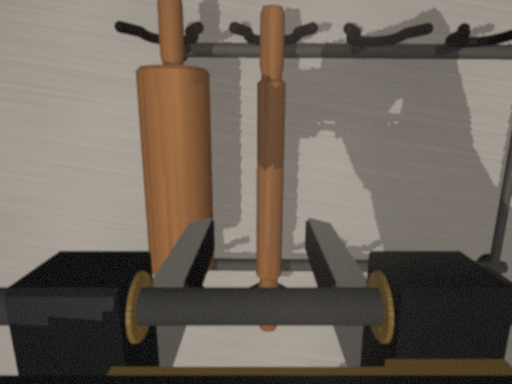

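The wrist view shows pin_e upright at column 271 between the fingers, and pin_a to its left at column 175. I'll compute the pin axis from this view.

```bash
cat >> h.py <<'E'
def axis(im,W,x0,y0,yaw,half=45,zmin=8,L=150):
    "fit the pin near a guess: (centre line) -> y at x0, yaw"
    hsv=cv2.cvtColor(im,cv2.COLOR_BGR2HSV)
    m=(hsv[...,0]<17)&(hsv[...,1]>110)&(hsv[...,2]>25)&(W[...,2]>zmin)
    P=W[m]; c,s=np.cos(np.radians(yaw)),np.sin(np.radians(yaw))
    a=(P[:,0]-x0)*c+(P[:,1]-y0)*s; o=-(P[:,0]-x0)*s+(P[:,1]-y0)*c
    k=(abs(o)<half)&(abs(a)<L+40); P,a,o=P[k],a[k],o[k]
    A=[];O=[];Z=[];Wd=[]
    for b in np.arange(-190,190,8):
        q=(a>=b)&(a<b+8)
        if q.sum()<8: continue
        l,h=np.percentile(o[q],[2,98]); A.append(b+4);O.append((l+h)/2);Wd.append(h-l);Z.append(np.percentile(P[q,2],90))
    A=np.array(A);O=np.array(O);p=np.polyfit(A,O,1)
    print("off %.1f yaw %.2f a %.0f..%.0f n%d  res %.1f"%(p[1],yaw+np.degrees(p[0]),a.min(),a.max(),len(A),np.std(O-np.polyval(p,A))))
    for i in range(0,len(A),4): print("   a %d o %.1f w %.1f z %.1f"%(A[i],O[i],Wd[i],Z[i]))
E
python3 - <<'E'
from h import *
im=cv2.imread("pics/w1.png");W=np.load("w1.npy")
axis(im,W,481,264.9,7.8,40); 
im=cv2.imread("top0_raw.png");W=np.load("top0.npy")
axis(im,W,481,264.9,7.8,40)
E
```

```text
off 0.8 yaw 7.77 a -145..143 n33  res 2.4
   a -146 o 0.6 w 9.2 z 84.4
   a -82 o 0.2 w 20.9 z 87.8
   a -50 o -0.1 w 20.1 z 87.9
   a -18 o -0.1 w 20.5 z 87.7
   a 14 o 2.1 w 64.3 z 323.2
   a 46 o 0.1 w 19.5 z 87.9
   a 78 o 0.1 w 19.8 z 87.9
   a 110 o -0.2 w 17.9 z 85.8
   a 142 o -0.1 w 14.9 z 85.6
off 0.2 yaw 8.12 a -144..145 n36  res 1.9
   a -138 o -0.7 w 16.0 z 86.9
   a -106 o 1.8 w 35.5 z 87.2
   a -74 o -0.1 w 19.9 z 88.7
   a -42 o -0.7 w 19.2 z 88.3
   a -10 o -0.9 w 19.2 z 87.3
   a 22 o -1.4 w 19.5 z 90.1
   a 54 o -1.3 w 19.1 z 89.6
   a 86 o -0.7 w 17.5 z 88.4
   a 118 o 6.8 w 40.1 z 87.3
```

Call:
jog_arm(moves=[[[3, -9, -35, 0, 0, 0], [0, 0, -40, 0, 0, 0], [0, 0, -35, 0, 0, 0], [0, 0, -20, 0, 0, 0], [0, 0, 0, 0, 0, 0]]])

```text
clock: 2.65
eef_pos: [480.7, 257.8, 85.2]
eef_rot: [-2.55, 1.564, 2.301]
wrist_force: [1.1, 0.6, 0.0]
finger_gap: 49.7
```

```bash
python3 -c "from h import *;st()"
```

```text
t 2.6 pos [480.7 257.8  85.2] pinyaw 7.96 tilt [-0.25  0.28] F [1.1 0.6 0. ] gap 49.7 q [0.42 0.45 1.67 0.01 1.03 1.85]
```

Call:
jog_arm(moves=[[[0, 7, -5, 0, 0, 0], [0, 0, -5, 0, 0, 0], [0, 0, 0, 0, 0, 0]]])

```text
clock: 2.95
eef_pos: [481.8, 264.3, 77.4]
eef_rot: [-3.04, 1.564, 1.81]
wrist_force: [-1.4, -0.5, 0.7]
finger_gap: 49.7
```

Call:
jog_arm(moves=[[[0, 0, 0, 0, 0, 0], [0, 0, 0, 0, 0, 0], [0, 0, 0, 0, 0, 0], [0, 0, 0, 0, 0, 0], [0, 0, 0, 0, 0, 0]]], gripper=-1, squeeze=20)

```text
clock: 3.45
eef_pos: [482.7, 264.9, 79.8]
eef_rot: [2.767, 1.563, 1.334]
wrist_force: [-0.1, -0.8, -0.7]
finger_gap: 23.5
```

```bash
python3 -c "from h import *;st()"
```

```text
t 3.5 pos [482.7 264.9  79.8] pinyaw 7.88 tilt [0.11 0.46] F [-0.1 -0.8 -0.7] gap 23.5 q [0.43 0.46 1.66 0.01 1.01 1.86]
```

Call:
jog_arm(moves=[[[0, 0, 10, 0, 0, 0], [0, 0, 20, 0, 0, 0], [0, 0, 25, 0, 0, 0], [0, 0, 25, 0, 0, 0], [0, 0, 10, 0, 0, 0]]])

```text
clock: 3.95
eef_pos: [481.4, 264.1, 173.5]
eef_rot: [-3.044, 1.565, 1.806]
wrist_force: [0.3, -1.0, -1.2]
finger_gap: 23.3
```

Call:
jog_arm(moves=[[[4, -20, 0, 0, 0, 0], [6, -40, 0, 0, 0, 0], [7, -45, 0, 0, 0, 0], [7, -45, 0, 0, 0, 0], [6, -40, 0, 0, 0, 0]]])

```text
clock: 4.45
eef_pos: [510.7, 72.0, 175.1]
eef_rot: [2.883, 1.563, 1.458]
wrist_force: [0.4, -0.0, -1.3]
finger_gap: 23.8
```

```bash
python3 -c "from h import *;st()"
```

```text
t 4.5 pos [510.7  72.  175.1] pinyaw 8.33 tilt [0.05 0.43] F [ 0.4 -0.  -1.3] gap 23.8 q [0.07 0.27 1.68 0.01 1.19 1.49]
```

Call:
jog_arm(moves=[[[6, -28, 0, 0, 0, -0.5], [4, -14, 0, 0, 0, 0], [1, -2, 0, 0, 0, 0], [0, 0, 0, 0, 0, 0]]])

```text
clock: 4.85
eef_pos: [521.5, 21.7, 174.4]
eef_rot: [3.128, 1.564, 1.687]
wrist_force: [0.0, -0.1, -1.2]
finger_gap: 23.8
```

Run:
```python
from h import *
p,a=st(); im,d,W=cam("wrist"); cv2.imwrite("pics/w2.png",im); np.save("w2.npy",W); axis(im,W,520.6,23.1,7.7,40,120)
m=(W[...,2]>95)&(W[...,2]<125)&(W[...,0]>330)&(W[...,0]<680)&(W[...,1]<400)
n,L,s,c=cv2.connectedComponentsWithStats(m.astype(np.uint8))
for k in range(1,n):
    if s[k,4]>12: print(s[k],W[L==k].mean(0).round(1))
```

```text
t 4.8 pos [521.5  21.7 174.4] pinyaw 7.46 tilt [-0.05  0.4 ] F [ 0.  -0.1 -1.2] gap 23.8 q [-0.03  0.29  1.66  0.01  1.2   1.41]
off -1.0 yaw 7.44 a -67..112 n22  res 0.5
   a -66 o -0.7 w 21.4 z 179.8
   a -34 o -0.2 w 6.6 z 183.6
   a 6 o -1.3 w 22.8 z 182.8
   a 38 o -1.1 w 20.6 z 182.8
   a 70 o -1.3 w 21.0 z 182.7
   a 102 o -1.6 w 17.9 z 180.6
[283  19  27  20 374] [638.   15.8 107.8]
[ 24  21  17  19 240] [615.7 174.  110.1]
[ 67  21  41  19 517] [620.7 142.7 106.3]
[153  20  21  20 284] [626.7  95.5 108.9]
[204  20  30  19 391] [631.6  62.4 107.4]
[  0 339  36  24 383] [383.8 192.3 105.4]
[282 339  20  24 260] [413.3 -15.9 107. ]
[ 73 340  10  23 195] [391.4 145.5 107.3]
[218 340  20  23 261] [406.8  31.6 106.7]
```

View pics/w2.png

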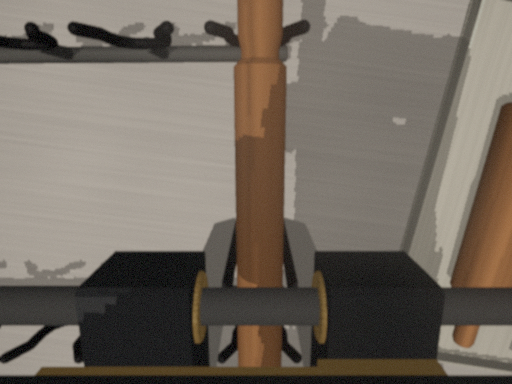

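The wrist view shows pin_e centred over the lane 5 U brackets (far prongs at columns 215 and 297, pin at 260). The measured lane is 1.2 mm to the left, so I'll correct for that and lower.

Call:
jog_arm(moves=[[[0, 1.5, -20, 0, 0, 0.4], [0, 0, -25, 0, 0, 0], [0, 0, -20, 0, 0, 0], [0, 0, -10, 0, 0, 0], [0, 0, 0, 0, 0, 0]]])

```text
clock: 5.4
eef_pos: [520.8, 28.5, 97.7]
eef_rot: [2.898, 1.564, 1.471]
wrist_force: [-0.5, -6.3, -3.0]
finger_gap: 23.6
```

```bash
python3 -c "from h import *;st()"
```

```text
t 5.4 pos [520.8  28.5  97.7] pinyaw 8.24 tilt [0.04 0.39] F [-0.5 -6.3 -3. ] gap 23.6 q [-0.02  0.38  1.73  0.01  1.03  1.4 ]
```

Sideways drift of about 5 mm built up during the descent. I'll correct it before lowering further.

Call:
jog_arm(moves=[[[0, -3, 0, 0, 0, 0], [0, 0, 0, 0, 0, 0]]])

```text
clock: 5.6
eef_pos: [521.3, 26.0, 98.9]
eef_rot: [2.728, 1.564, 1.303]
wrist_force: [-0.4, 0.0, -0.6]
finger_gap: 23.2
```

```bash
python3 -c "from h import *;st()"
```

```text
t 5.6 pos [521.3  26.   98.9] pinyaw 8.31 tilt [0.11 0.4 ] F [-0.4  0.  -0.6] gap 23.2 q [-0.02  0.38  1.73  0.01  1.03  1.4 ]
```

Call:
jog_arm(moves=[[[0, -2.5, -4, 0, 0, -0.4], [0, 0, -5, 0, 0, 0], [0, 0, 0, 0, 0, 0]]])

```text
clock: 5.9
eef_pos: [522.1, 23.3, 91.0]
eef_rot: [2.39, 1.562, 0.956]
wrist_force: [-0.3, -0.1, -1.6]
finger_gap: 23.4
```

```bash
python3 -c "from h import *;st()"
```

```text
t 5.9 pos [522.1  23.3  91. ] pinyaw 7.86 tilt [0.29 0.41] F [-0.3 -0.1 -1.6] gap 23.4 q [-0.03  0.39  1.74  0.01  1.01  1.4 ]
```

Call:
jog_arm(moves=[[[0, 0, -4, 0, 0, 0], [0, 0, -4, 0, 0, 0], [0, 0, -2, 0, 0, 0], [0, 0, -1, 0, 0, 0]]])

```text
clock: 6.3
eef_pos: [522.2, 23.3, 79.2]
eef_rot: [2.367, 1.562, 0.933]
wrist_force: [-1.7, -0.6, 7.9]
finger_gap: 23.5
```

```bash
python3 -c "from h import *;st()"
```

```text
t 6.3 pos [522.2  23.3  79.2] pinyaw 7.86 tilt [0.31 0.41] F [-1.7 -0.6  7.9] gap 23.5 q [-0.03  0.41  1.74  0.01  0.98  1.4 ]
```

Fz is up 8 N at the expected height, so pin_e is seated. Next: release, rise and look.

Call:
jog_arm(moves=[[[0, 0, 0, 0, 0, 0], [0, 0, 0, 0, 0, 0], [0, 0, 0, 0, 0, 0], [0, 0, 0, 0, 0, 0]]], gripper=0.06)

```text
clock: 6.7
eef_pos: [522.5, 23.4, 79.5]
eef_rot: [2.305, 1.561, 0.872]
wrist_force: [0.2, -0.0, -0.3]
finger_gap: 49.1
```

Call:
jog_arm(moves=[[[0, 0, 10, 0, 0, 0], [0, 0, 30, 0, 0, 0], [0, 0, 40, 0, 0, 0], [0, 0, 40, 0, 0, 0], [0, 0, 10, 0, 0, 0]]])

```text
clock: 7.2
eef_pos: [520.7, 23.4, 215.5]
eef_rot: [2.584, 1.563, 1.15]
wrist_force: [-0.8, -0.8, 0.2]
finger_gap: 50.1
```

Run:
```python
from h import *
st(); im,d,W=cam("wrist"); axis(im,W,520.6,23.1,7.7,40,60)
```

```text
t 7.2 pos [520.7  23.4 215.5] pinyaw 7.86 tilt [0.19 0.42] F [-0.8 -0.8  0.2] gap 50.1 q [-0.03  0.24  1.62  0.01  1.28  1.4 ]
off -0.3 yaw 7.78 a -145..144 n33  res 1.0
   a -146 o -0.2 w 11.2 z 84.1
   a -82 o -0.1 w 21.4 z 87.5
   a -50 o -0.0 w 20.9 z 87.5
   a -18 o -0.3 w 21.3 z 87.6
   a 14 o -0.2 w 53.1 z 307.3
   a 46 o 0.0 w 20.3 z 87.8
   a 78 o -0.2 w 20.6 z 87.8
   a 110 o 0.4 w 17.8 z 85.6
   a 142 o 0.1 w 15.0 z 85.7
```

pin_e is seated: tops at 87.5–87.8 along the barrel and 85.6 / 84.1 at the handles, with the axis within 0.3 mm of the lane. Next is pin_b.

Call:
jog_arm(moves=[[[2, -35, 0, 0, 0, -2], [3, -48, 0, 0, 0, -2], [3, -48, 0, 0, 0, -2], [3, -48, 0, 0, 0, -2], [1, -30, 0, 0, 0, -0.5]]], gripper=0.57)

```text
clock: 7.75
eef_pos: [531.0, -188.9, 212.8]
eef_rot: [2.894, 1.562, 1.314]
wrist_force: [0.1, -0.4, 0.5]
finger_gap: 73.8
```

Call:
jog_arm(moves=[[[0, -8, 0, 0, 0, 0], [0, 0, 0, 0, 0, 0]]])

```text
clock: 7.95
eef_pos: [529.9, -200.1, 210.5]
eef_rot: [-3.028, 1.561, 1.67]
wrist_force: [-0.2, -0.7, -0.1]
finger_gap: 73.6
```

Run:
```python
from h import *
st(); im,d,W=cam("wrist"); axis(im,W,532,-201,-.6,40,12)
cv2.imwrite("pics/w3.png",im); np.save("w3.npy",W)
```

```text
t 8.0 pos [ 529.9 -200.1  210.5] pinyaw -0.83 tilt [-0.05  0.54] F [-0.2 -0.7 -0.1] gap 73.6 q [-0.43  0.35  1.49  0.01  1.31  1.15]
off -0.8 yaw -0.50 a -119..144 n33  res 1.2
   a -114 o -0.9 w 16.0 z 38.2
   a -82 o -0.5 w 43.0 z 53.2
   a -50 o -0.8 w 43.3 z 53.3
   a -18 o -1.1 w 43.1 z 53.1
   a 14 o -0.1 w 76.9 z 316.1
   a 46 o -0.7 w 43.8 z 53.2
   a 78 o -1.2 w 42.4 z 53.3
   a 110 o -0.7 w 15.6 z 38.6
   a 142 o 0.2 w 13.5 z 38.1
```

Call:
jog_arm(moves=[[[1, -1, -30, 0, 0, 0], [0, 0, -45, 0, 0, 0], [0, 0, -45, 0, 0, 0], [0, 0, -30, 0, 0, 0], [0, 0, 0, 0, 0, 0]]])

```text
clock: 8.5
eef_pos: [531.2, -192.3, 56.8]
eef_rot: [2.974, 1.562, 1.398]
wrist_force: [0.5, 0.2, 0.4]
finger_gap: 73.8
```

```bash
python3 -c "from h import *;st()"
```

```text
t 8.5 pos [ 531.2 -192.3   56.8] pinyaw -0.30 tilt [0.09 0.52] F [0.5 0.2 0.4] gap 73.8 q [-0.42  0.52  1.63  0.01  0.99  1.15]
```

Call:
jog_arm(moves=[[[1, -9, -4, 0, 0, 0], [0, 0, -10, 0, 0, 0], [0, 0, -6, 0, 0, 0], [0, 0, 0, 0, 0, 0]]])

```text
clock: 8.9
eef_pos: [534.7, -200.7, 40.0]
eef_rot: [2.371, 1.561, 0.798]
wrist_force: [0.4, -0.1, 0.2]
finger_gap: 73.4
```

```bash
python3 -c "from h import *;st()"
```

```text
t 8.9 pos [ 534.7 -200.7   40. ] pinyaw -0.14 tilt [0.39 0.4 ] F [ 0.4 -0.1  0.2] gap 73.4 q [-0.43  0.56  1.62  0.01  0.96  1.14]
```

Call:
jog_arm(moves=[[[-2, -1, -6, 0, 0.4, 0], [0, 0, -4, 0, 0, 0], [0, 0, 0, 0, 0, 0]]])

```text
clock: 9.2
eef_pos: [533.1, -202.1, 30.6]
eef_rot: [2.948, 1.565, 1.374]
wrist_force: [0.2, -0.1, 0.4]
finger_gap: 73.6
```

Call:
jog_arm(moves=[[[0, 0, 0, 0, 0, 0], [0, 0, 0, 0, 0, 0], [0, 0, 0, 0, 0, 0], [0, 0, 0, 0, 0, 0]]], gripper=-1, squeeze=35)

```text
clock: 9.6
eef_pos: [533.3, -202.2, 30.9]
eef_rot: [2.867, 1.565, 1.293]
wrist_force: [0.6, -0.7, -2.3]
finger_gap: 49.3
```

```bash
python3 -c "from h import *;st()"
```

```text
t 9.6 pos [ 533.3 -202.2   30.9] pinyaw -0.15 tilt [0.09 0.33] F [ 0.6 -0.7 -2.3] gap 49.3 q [-0.43  0.57  1.62  0.01  0.95  1.14]
```

Call:
jog_arm(moves=[[[0, 0, 10, 0, 0, 0], [0, 0, 25, 0, 0, 0], [0, 0, 40, 0, 0, 0], [0, 0, 40, 0, 0, 0], [0, 5, 35, 0, 0, 0]]])

```text
clock: 10.1
eef_pos: [529.4, -195.7, 182.5]
eef_rot: [-2.435, 1.557, 2.274]
wrist_force: [0.8, -0.2, -1.7]
finger_gap: 49.2
```

Call:
jog_arm(moves=[[[-2, 25, 5, 0, 0, 1.5], [-4, 40, 0, 0, 0, 1.6], [-4, 45, 0, 0, 0, 1.6], [-4, 45, 0, 0, 0, 1.6], [-4, 45, 0, 0, 0, 1.6]]])

```text
clock: 10.6
eef_pos: [511.1, 6.0, 197.1]
eef_rot: [2.812, 1.565, 1.373]
wrist_force: [0.5, -0.3, -2.7]
finger_gap: 49.3
```

Call:
jog_arm(moves=[[[-4, 45, 0, 0, 0, 0], [-4, 45, 0, 0, 0, 0], [-4, 45, 0, 0, 0, 0], [-4, 40, 0, 0, 0, 0], [-3, 30, 0, 0, 0, 0]]])

```text
clock: 11.1
eef_pos: [488.3, 220.7, 200.8]
eef_rot: [2.562, 1.563, 1.126]
wrist_force: [0.2, -0.7, -3.1]
finger_gap: 49.5
```

```bash
python3 -c "from h import *;st()"
```

```text
t 11.1 pos [488.3 220.7 200.8] pinyaw 7.70 tilt [0.19 0.39] F [ 0.2 -0.7 -3.1] gap 49.5 q [0.35 0.29 1.6  0.01 1.25 1.79]
```

Call:
jog_arm(moves=[[[0, 25, -15, 0, 0, 0], [0, 12, -10, 0, 0, 0], [0, 2, 0, 0, 0, 0], [0, 0, 0, 0, 0, 0]]])

```text
clock: 11.5
eef_pos: [486.9, 263.8, 176.8]
eef_rot: [2.514, 1.563, 1.082]
wrist_force: [-0.3, -0.4, -2.2]
finger_gap: 49.3
```

Run:
```python
from h import *
st(); im,d,W=cam("wrist"); axis(im,W,488,265.6,7.78,35,125)
cv2.imwrite("pics/w4.png",im)
```

```text
t 11.5 pos [486.9 263.8 176.8] pinyaw 7.97 tilt [0.21 0.4 ] F [-0.3 -0.4 -2.2] gap 49.3 q [0.43 0.35 1.57 0.01 1.21 1.86]
off -1.7 yaw 7.59 a -65..110 n22  res 0.5
   a -58 o -1.7 w 45.8 z 192.7
   a -26 o -1.1 w 10.5 z 199.8
   a 6 o -1.9 w 45.7 z 199.1
   a 38 o -2.1 w 43.6 z 199.3
   a 70 o -2.0 w 43.9 z 199.5
   a 102 o -2.2 w 17.7 z 184.9
```

View pics/w4.png

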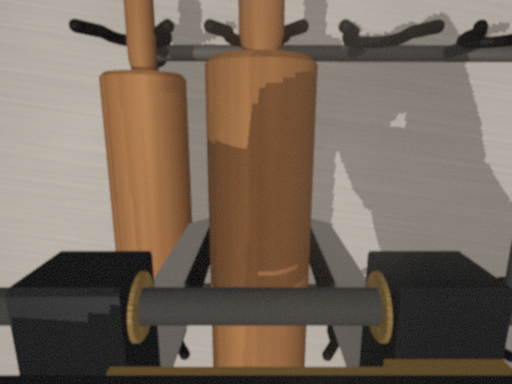

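The wrist view shows pin_b above lane 2, with prongs at columns 212 and 300 either side of the pin at 261, and clear of pin_a. I'll lower it in checked steps.

Call:
jog_arm(moves=[[[1, 1.5, -15, 0, 0, 0], [0, 0, -20, 0, 0, 0], [0, 0, -15, 0, 0, 0], [0, 0, 0, 0, 0, 0]]])

```text
clock: 11.95
eef_pos: [489.3, 261.4, 124.6]
eef_rot: [2.354, 1.561, 0.917]
wrist_force: [0.6, 0.6, -1.9]
finger_gap: 49.4
```

```bash
python3 -c "from h import *;st()"
```

```text
t 11.9 pos [489.3 261.4 124.6] pinyaw 7.67 tilt [0.33 0.43] F [ 0.6  0.6 -1.9] gap 49.4 q [0.42 0.41 1.62 0.01 1.1  1.86]
```

Call:
jog_arm(moves=[[[0, 4, -8, 0, 0, 0], [0, 0, -8, 0, 0, 0], [0, 0, 0, 0, 0, 0]]])

```text
clock: 12.25
eef_pos: [490.0, 264.8, 108.0]
eef_rot: [2.306, 1.561, 0.867]
wrist_force: [-0.2, 0.9, -2.4]
finger_gap: 49.6
```

```bash
python3 -c "from h import *;st()"
```

```text
t 12.2 pos [490.  264.8 108. ] pinyaw 7.58 tilt [0.38 0.44] F [-0.2  0.9 -2.4] gap 49.6 q [0.43 0.43 1.63 0.   1.07 1.86]
```

Call:
jog_arm(moves=[[[-1, 1, -8, 0, 0, 0.2], [0, 0, -6, 0, 0, 0], [0, 0, -2, 0, 0, 0]]])

```text
clock: 12.55
eef_pos: [489.3, 266.1, 91.5]
eef_rot: [2.249, 1.559, 0.814]
wrist_force: [-0.4, -0.2, -2.5]
finger_gap: 49.1
```

```bash
python3 -c "from h import *;st()"
```

```text
t 12.6 pos [489.3 266.1  91.5] pinyaw 7.80 tilt [0.46 0.48] F [-0.4 -0.2 -2.5] gap 49.1 q [0.43 0.45 1.64 0.01 1.04 1.86]
```

Call:
jog_arm(moves=[[[0, 0, -5, 0, 0.3, 0], [0, 0, -4, 0, 0, 0], [0, 0, -3, 0, 0, 0], [0, 0, -1.5, 0, 0, 0]]])

```text
clock: 12.95
eef_pos: [489.6, 266.3, 78.0]
eef_rot: [2.652, 1.561, 1.217]
wrist_force: [-10.4, -4.0, 23.3]
finger_gap: 49.1
```

```bash
python3 -c "from h import *;st()"
```

```text
t 12.9 pos [489.6 266.3  78. ] pinyaw 7.81 tilt [0.19 0.51] F [-10.4  -4.   23.3] gap 49.1 q [0.43 0.48 1.65 0.01 1.01 1.86]
```

Contact came at the expected 78 mm. I'll release with a limited opening, because pin_a's surface is 52 mm from this axis.

Call:
jog_arm(moves=[[[0, 0, 0.5, 0, 0, 0], [0, 0, 0, 0, 0, 0], [0, 0, 0, 0, 0, 0], [0, 0, 0, 0, 0, 0]]], gripper=0.38)

```text
clock: 13.35
eef_pos: [490.4, 266.6, 79.6]
eef_rot: [2.489, 1.559, 1.054]
wrist_force: [1.0, 0.7, -0.1]
finger_gap: 64.9
```

Call:
jog_arm(moves=[[[0, 0, 10, 0, 0, 0], [0, 0, 30, 0, 0, 0], [0, 0, 45, 0, 0, 0], [0, 0, 45, 0, 0, 0], [0, 0, 20, 0, 0, 0]]])

```text
clock: 13.85
eef_pos: [488.1, 265.5, 234.4]
eef_rot: [2.949, 1.563, 1.514]
wrist_force: [-0.1, -0.3, -0.7]
finger_gap: 65.2
```

Run:
```python
from h import *
st(); im,d,W=cam("wrist"); axis(im,W,488,265.6,7.78,33,60)
```

```text
t 13.8 pos [488.1 265.5 234.4] pinyaw 7.80 tilt [0.02 0.43] F [-0.1 -0.3 -0.7] gap 65.2 q [0.43 0.3  1.49 0.01 1.34 1.86]
off 1.9 yaw 7.37 a -110..145 n32  res 1.7
   a -106 o 2.3 w 19.3 z 83.7
   a -74 o 1.8 w 44.8 z 102.5
   a -42 o 1.7 w 43.4 z 102.6
   a -10 o 6.1 w 52.9 z 103.5
   a 22 o -2.5 w 53.8 z 342.9
   a 54 o 0.9 w 43.9 z 103.1
   a 86 o 0.7 w 43.2 z 103.2
   a 118 o 1.3 w 19.3 z 88.8
```

Run:
```python
from h import *
im,d,W=cam("wrist"); P=W
hsv=cv2.cvtColor(im,cv2.COLOR_BGR2HSV)
m=(hsv[...,0]<17)&(hsv[...,1]>110)&(W[...,2]>60)&(W[...,2]<120)
c,s=np.cos(np.radians(7.78)),np.sin(np.radians(7.78))
Q=W[m]; a=(Q[:,0]-488)*c+(Q[:,1]-265.6)*s; o=-(Q[:,0]-488)*s+(Q[:,1]-265.6)*c
for name,off in (("b",0),("a",81)):
  for b in range(-150,150,10):
    k=(a>b)&(a<b+10)&(abs(o-off)<33)
    if k.sum()>20:
        x,z=o[k],Q[k,2]
        # circle-fit
        A=np.c_[2*x,2*z,np.ones_like(x)]; sol=np.linalg.lstsq(A,x*x+z*z,rcond=None)[0]
        print(name,b+5,"n",k.sum(),"y0 %.1f z0 %.1f r %.1f top %.1f"%(sol[0],sol[1],np.sqrt(max(0,sol[2]+sol[0]**2+sol[1]**2)),np.percentile(z,98)))
cv2.imwrite("pics/w5.png",im); im,d,W=cam("top"); cv2.imwrite("top1.png",im); np.save("top1.npy",W); pins(im,W)
```

```text
b -105 n 53 y0 1.2 z0 73.6 r 9.4 top 83.7
b -95 n 58 y0 1.3 z0 74.4 r 8.5 top 83.2
b -85 n 331 y0 1.1 z0 73.3 r 24.4 top 98.3
b -75 n 473 y0 1.1 z0 73.4 r 24.5 top 98.6
b -65 n 473 y0 1.0 z0 73.5 r 24.3 top 98.5
b -55 n 484 y0 1.0 z0 73.7 r 24.2 top 98.7
b -45 n 491 y0 1.0 z0 73.4 r 24.4 top 98.5
b -35 n 500 y0 0.9 z0 73.5 r 24.4 top 98.5
b -25 n 530 y0 0.8 z0 73.4 r 24.5 top 98.5
b -15 n 532 y0 0.8 z0 73.5 r 24.4 top 98.7
b -5 n 542 y0 0.7 z0 73.4 r 24.4 top 98.5
b 5 n 549 y0 0.7 z0 73.5 r 24.4 top 98.7
b 15 n 564 y0 0.6 z0 73.5 r 24.3 top 98.6
b 25 n 582 y0 0.6 z0 73.5 r 24.3 top 98.5
b 35 n 584 y0 0.5 z0 73.5 r 24.3 top 98.6
b 45 n 600 y0 0.5 z0 73.6 r 24.3 top 98.5
b 55 n 619 y0 0.4 z0 73.4 r 24.5 top 98.5
b 65 n 656 y0 0.4 z0 73.5 r 24.3 top 98.8
b 75 n 642 y0 0.3 z0 73.3 r 24.5 top 98.5
b 85 n 569 y0 0.3 z0 73.2 r 24.4 top 98.4
b 95 n 195 y0 -0.0 z0 85.6 r 7.4 top 94.8
b 105 n 272 y0 0.2 z0 73.9 r 9.1 top 83.8
b 115 n 270 y0 0.2 z0 73.1 r 9.7 top 83.6
b 125 n 268 y0 0.1 z0 74.1 r 8.8 top 83.6
b 135 n 254 y0 -0.1 z0 74.7 r 8.3 top 83.7
b 145 n 68 y0 -0.0 z0 76.6 r 6.2 top 83.5
a
[... 896 characters left out ...]
3.5 z0 72.4 r 10.1 top 83.4
a 125 n 264 y0 82.9 z0 74.2 r 8.5 top 83.4
a 135 n 265 y0 83.0 z0 73.9 r 8.7 top 83.4
a 145 n 91 y0 82.9 z0 75.2 r 7.0 top 82.8
[316 147  45  13 216] -71.06396520709926 71.51387631896257
[228 189  20 101 757] -140.93277417225585 140.32351725415873
px [228 189] c 520.5 21.8 ang 7.67 len 281.3 wid 22.7 ztop 88.7 h+ 86.6 h- 87.0
[368 189  14  96 984] -140.4867820067839 139.4855044581111
px [368 189] c 523.3 -386.6 ang -5.50 len 280.0 wid 33.1 ztop 44.1 h+ 35.0 h- 34.3
[338 194  11  96 755] -140.40292048327714 139.81952981340677
px [338 194] c 510.5 -292.8 ang -6.83 len 280.2 wid 26.1 ztop 36.6 h+ 30.9 h- 30.3
[143 252  20  53 665] -76.6243338622731 54.588539302610194
```

View pics/w5.png

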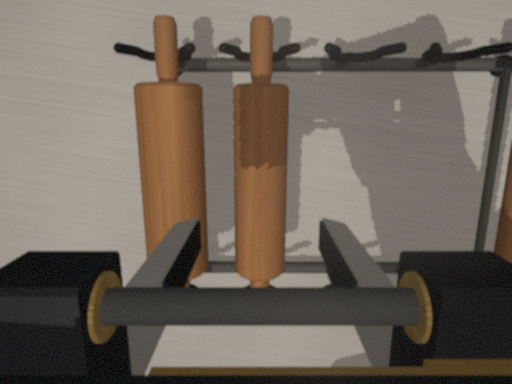

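Pin_b's fitted axis height (73.5) matches pin_a's (73), both ends are level and it sits within 1 mm of the lane, so it is seated. The earlier odd reading was taken while the arm was still moving. In the view, pin_b is in lane 2 at column 261. Pin_c is next.

Call:
jog_arm(moves=[[[2, -35, 0, 0, 0, -1.5], [3, -48, 0, 0, 0, -1.5], [3, -48, 0, 0, 0, -1.5], [3, -48, 0, 0, 0, -1.5], [3, -48, 0, 0, 0, -1.5]]], gripper=0.28)

```text
clock: 14.5
eef_pos: [497.9, 35.1, 224.0]
eef_rot: [-2.072, 1.558, 2.65]
wrist_force: [1.4, -0.3, -0.2]
finger_gap: 60.5
```

Call:
jog_arm(moves=[[[3, -48, 0, 0, 0, -1.5], [3, -48, 0, 0, 0, -1.5], [3, -48, 0, 0, 0, -1.5], [3, -48, 0, 0, 0, -1.2], [3, -48, 0, 0, 0, 0]]])

```text
clock: 15.0
eef_pos: [508.7, -214.2, 217.0]
eef_rot: [-1.949, 1.547, 2.668]
wrist_force: [1.4, 0.5, 0.8]
finger_gap: 60.2
```

Call:
jog_arm(moves=[[[3, -48, 0, 0, 0, 0], [3, -48, 0, 0, 0, 0], [0, -40, 0, 0, 0, 0], [0, -20, 0, 0, 0, 0], [0, 0, 0, 0, 0, 0]]])

```text
clock: 15.5
eef_pos: [510.0, -381.0, 207.0]
eef_rot: [-2.002, 1.533, 2.609]
wrist_force: [-1.2, 1.0, 0.3]
finger_gap: 60.4
```

```bash
python3 -c "from h import *;st()"
```

```text
t 15.5 pos [ 510. -381.  207.] pinyaw -5.83 tilt [-1.84  1.08] F [-1.2  1.   0.3] gap 60.4 q [-0.7   0.53  1.24 -0.01  1.41  0.98]
```

Call:
jog_arm(moves=[[[10, -3, 0, -1, -1.8, 0], [2, 0, 0, 0, 0, 0], [0, 0, 0, 0, 0, 0], [0, 0, 0, 0, 0, 0]]])

```text
clock: 15.9
eef_pos: [521.2, -381.3, 202.6]
eef_rot: [-2.251, 1.561, 2.361]
wrist_force: [-0.8, -0.2, 0.0]
finger_gap: 60.0
```

```bash
cat >> h.py <<'E'
def fit(im,W,x0,y0,yaw,half,zlo,zhi):
    "circle fits along the pin: line offset, yaw, axis z, r, and ends"
    hsv=cv2.cvtColor(im,cv2.COLOR_BGR2HSV)
    Q=W[(hsv[...,0]<17)&(hsv[...,1]>110)&(W[...,2]>zlo)&(W[...,2]<zhi)]
    c,s=np.cos(np.radians(yaw)),np.sin(np.radians(yaw))
    a=(Q[:,0]-x0)*c+(Q[:,1]-y0)*s; o=-(Q[:,0]-x0)*s+(Q[:,1]-y0)*c
    R=[]
    for b in range(-150,150,10):
        k=(a>b)&(a<b+10)&(abs(o)<half)
        if k.sum()<40: continue
        x,z=o[k],Q[k,2]; A=np.c_[2*x,2*z,np.ones_like(x)]; q=np.linalg.lstsq(A,x*x+z*z,rcond=None)[0]
        R.append((b+5,q[0],q[1],np.sqrt(q[2]+q[0]**2+q[1]**2),np.percentile(z,98)))
    R=np.array(R); B=R[abs(R[:,0])<80]; p=np.polyfit(B[:,0],B[:,1],1); pz=np.polyfit(B[:,0],B[:,4],1)
    k=abs(o)<half
    print("off %.1f yaw %.2f z0 %.1f r %.1f top %.1f slope %.2fdeg  a %.0f..%.0f nb %d"%(np.polyval(p,0),yaw+np.degrees(p[0]),np.median(B[:,2]),np.median(B[:,3]),pz[1],np.degrees(pz[0]),a[k].min(),a[k].max(),len(B)), "handles",[(int(r[0]),r[1].round(1),r[4].round(1)) for r in R if abs(r[0])>104])
E
python3 - <<'E'
from h import *
st(); im,d,W=cam("wrist"); fit(im,W,523.4,-386.6,-5.5,35,12,90); cv2.imwrite("pics/w6.png",im)
for v in (100,140,180):
    r=W[v,:]; k=np.abs(r[:,1]+440)<30; print(np.c_[r[k][::6]].round(0).tolist())
E
```

```text
t 15.9 pos [ 521.2 -381.3  202.6] pinyaw -5.79 tilt [-0.38  0.38] F [-0.8 -0.2  0. ] gap 60.0 q [-0.69  0.54  1.24  0.    1.37  0.98]
off -3.2 yaw -5.53 z0 24.1 r 19.3 top 44.1 slope 0.10deg  a -120..144 nb 16 handles [(-115, np.float64(-3.2), np.float64(34.2)), (-105, np.float64(-3.1), np.float64(33.9)), (105, np.float64(-3.4), np.float64(33.9)), (115, np.float64(-3.2), np.float64(34.3)), (125, np.float64(-3.2), np.float64(34.3)), (135, np.float64(-3.2), np.float64(34.3)), (145, np.float64(-3.2), np.float64(33.8))]
[[593.0, -411.0, 37.0], [593.0, -419.0, 2.0], [592.0, -425.0, 3.0], [592.0, -431.0, 3.0], [591.0, -437.0, 3.0], [591.0, -443.0, 4.0], [590.0, -449.0, 5.0], [589.0, -452.0, 20.0], [589.0, -458.0, 21.0], [588.0, -469.0, -0.0]]
[[556.0, -410.0, 33.0], [553.0, -418.0, 4.0], [552.0, -424.0, 3.0], [552.0, -431.0, 2.0], [551.0, -437.0, 3.0], [551.0, -443.0, 4.0], [552.0, -446.0, 19.0], [551.0, -452.0, 20.0], [551.0, -458.0, 21.0], [548.0, -469.0, 1.0]]
[[511.0, -411.0, 4.0], [511.0, -417.0, 4.0], [510.0, -423.0, 3.0], [509.0, -430.0, 2.0], [509.0, -436.0, 3.0], [508.0, -442.0, 4.0], [511.0, -446.0, 20.0], [511.0, -452.0, 20.0], [506.0, -462.0, 0.0], [505.0, -468.0, 2.0]]
```

View pics/w6.png

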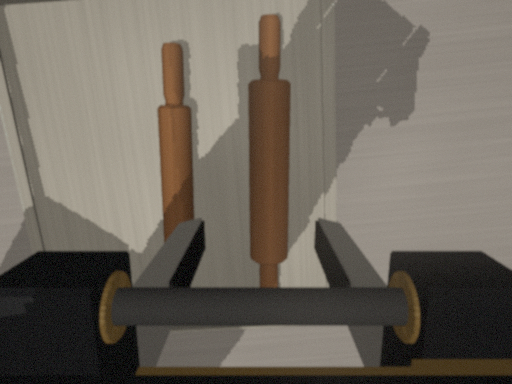

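The wrist view shows pin_c at column 269 between the fingers. The pan rim at column 330 is 56 mm from the axis, which leaves room for the fingers. I'll descend in checked steps.

Call:
jog_arm(moves=[[[2, -7, -30, 0, -0.4, 0], [0, 0, -40, 0, 0, 0], [0, 0, -35, 0, 0, 0], [0, 0, -20, 0, 0, 0], [0, 0, 0, 0, 0, 0]]])

```text
clock: 16.45
eef_pos: [523.2, -386.5, 75.6]
eef_rot: [2.863, 1.565, 1.194]
wrist_force: [-0.6, 0.8, -0.3]
finger_gap: 60.1
```

```bash
python3 -c "from h import *;st()"
```

```text
t 16.4 pos [ 523.2 -386.5   75.6] pinyaw -5.65 tilt [0.11 0.29] F [-0.6  0.8 -0.3] gap 60.1 q [-0.69  0.67  1.34  0.01  1.13  0.97]
```

Call:
jog_arm(moves=[[[0, -2, -20, 0, 0, 0], [0, 0, -12, 0, 0, 0], [0, 0, -6, 0, 0, 0], [0, 0, 0, 0, 0, 0]]])

```text
clock: 16.85
eef_pos: [524.7, -388.8, 40.7]
eef_rot: [2.126, 1.565, 0.457]
wrist_force: [-0.1, -0.6, 0.3]
finger_gap: 60.1
```

```bash
python3 -c "from h import *;st()"
```

```text
t 16.9 pos [ 524.7 -388.8   40.7] pinyaw -5.60 tilt [0.29 0.14] F [-0.1 -0.6  0.3] gap 60.1 q [-0.7   0.71  1.36  0.01  1.07  0.97]
```

Call:
jog_arm(moves=[[[-1, 0, -8, 0, 0.3, 0], [0, 0, -4, 0, 0, 0], [0, 0, -1, 0, 0, 0]]])

```text
clock: 17.15
eef_pos: [524.5, -389.3, 29.3]
eef_rot: [1.787, 1.569, 0.119]
wrist_force: [-0.5, 0.1, -0.0]
finger_gap: 60.1
```

Call:
jog_arm(moves=[[[0, 0, 0, 0, 0, 0], [0, 0, 0, 0, 0, 0], [0, 0, 0, 0, 0, 0], [0, 0, 0, 0, 0, 0]]], gripper=-1, squeeze=30)

```text
clock: 17.55
eef_pos: [524.6, -389.5, 29.7]
eef_rot: [1.622, 1.569, -0.046]
wrist_force: [0.3, 0.5, -1.3]
finger_gap: 39.3
```

```bash
python3 -c "from h import *;st()"
```

```text
t 17.6 pos [ 524.6 -389.5   29.7] pinyaw -5.59 tilt [ 0.13 -0.01] F [ 0.3  0.5 -1.3] gap 39.3 q [-0.7   0.73  1.36  0.    1.05  0.97]
```

Call:
jog_arm(moves=[[[0, 0, 10, 0, 0, 0], [0, 0, 25, 0, 0, 0], [0, 0, 40, 0, 0, 0], [0, 0, 40, 0, 0, 0], [0, 5, 35, 0, 0, 0]]])

```text
clock: 18.05
eef_pos: [521.7, -382.4, 181.0]
eef_rot: [-2.318, 1.562, 2.296]
wrist_force: [0.8, 0.2, -1.4]
finger_gap: 39.0
```

Call:
jog_arm(moves=[[[-2, 25, 5, 0, 0, 1.6], [-2, 45, 0, 0, 0, 1.6], [-2, 48, 0, 0, 0, 1.6], [-2, 48, 0, 0, 0, 1.6], [-2, 48, 0, 0, 0, 1.6]]])

```text
clock: 18.55
eef_pos: [510.8, -167.0, 196.3]
eef_rot: [1.29, 1.566, -0.241]
wrist_force: [0.5, -0.4, -1.8]
finger_gap: 39.1
```

Call:
jog_arm(moves=[[[-2, 48, 0, 0, 0, 1.5], [-2, 48, 0, 0, 0, 1.5], [-2, 48, 0, 0, 0, 1.4], [-2, 48, 0, 0, 0, 1], [-2, 40, 0, 0, 0, 0]]])

```text
clock: 19.05
eef_pos: [498.0, 74.9, 200.9]
eef_rot: [1.355, 1.561, -0.077]
wrist_force: [0.9, -0.5, -1.9]
finger_gap: 39.5
```

```bash
python3 -c "from h import *;st()"
```

```text
t 19.1 pos [498.   74.9 200.9] pinyaw 7.92 tilt [ 0.58 -0.05] F [ 0.9 -0.5 -1.9] gap 39.5 q [ 0.08  0.21  1.69 -0.    1.23  1.51]
```

Call:
jog_arm(moves=[[[0, 45, -5, 0, 0.5, 0], [0, 38, -10, 0, 0, 0], [0, 18, -5, 0, 0, 0], [0, 2, 0, 0, 0, 0], [0, 0, 0, 0, 0, 0]]])

```text
clock: 19.55
eef_pos: [496.1, 186.7, 184.4]
eef_rot: [1.525, 1.565, 0.099]
wrist_force: [-0.9, 0.0, -1.2]
finger_gap: 39.5
```

```bash
python3 -c "from h import *;st()"
```

```text
t 19.6 pos [496.1 186.7 184.4] pinyaw 8.29 tilt [0.31 0.03] F [-0.9  0.  -1.2] gap 39.5 q [ 0.29  0.29  1.63 -0.    1.22  1.72]
```

Call:
jog_arm(moves=[[[3, -2, -10, 0, 0, -0.5], [0, 0, -15, 0, 0, 0], [0, 0, -10, 0, 0, 0], [0, 0, 0, 0, 0, 0], [0, 0, 0, 0, 0, 0]]])

```text
clock: 20.05
eef_pos: [500.5, 180.0, 148.5]
eef_rot: [1.493, 1.564, 0.051]
wrist_force: [0.5, 0.0, -2.0]
finger_gap: 39.5
```

Run:
```python
from h import *
p,a=st(); im,d,W=cam("wrist"); fit(im,W,499,184.5,7.78,30,125,175); cv2.imwrite("pics/w7.png",im); np.save("w7.npy",W)
m=(W[...,2]>95)&(W[...,2]<121)&(W[...,0]>330)&(W[...,0]<680)
n,L,s,c=cv2.connectedComponentsWithStats(m.astype(np.uint8))
for k in range(1,n):
    if s[k,4]>25: print(s[k],W[L==k].mean(0).round(1))
st()
```

```text
t 20.1 pos [500.5 180.  148.5] pinyaw 7.41 tilt [0.41 0.02] F [ 0.5  0.  -2. ] gap 39.5 q [ 0.28  0.33  1.66 -0.    1.14  1.72]
off -4.5 yaw 7.49 z0 142.9 r 19.4 top 162.3 slope 1.29deg  a -69..113 nb 14 handles [(105, np.float64(-5.1), np.float64(153.8)), (115, np.float64(-5.1), np.float64(153.5))]
[493   7  19  23 327] [630.7  66.5 109.7]
[187   9  35  24 526] [609.3 224.4 107.2]
[282   9  26  23 406] [615.8 176.7 109.4]
[342   8  24  24 378] [619.9 145.1 108.8]
[417   8  47  23 673] [627.   98.1 106.5]
[ 32  11  48  23 688] [598.4 304.7 106.4]
[131  10  23  23 366] [604.4 257.3 108.9]
[ 0 18  6 16 45] [592.8 337.3 101.8]
[   0   71   44  216 5779] [490.3 333.4 100. ]
[  85   71   68  180 8983] [525.3 269.9  99. ]
[  0 325  39  22 780] [399.1 330.9 103.9]
[501 363  11  12 100] [412.1  -9.1  98. ]
[  0 367   6   8  34] [362.  348.3  96.4]
t 20.1 pos [500.5 180.1 148.5] pinyaw 7.42 tilt [0.41 0.02] F [ 0.7  0.5 -1.9] gap 38.9 q [ 0.28  0.33  1.66 -0.    1.14  1.72]
```

View pics/w7.png

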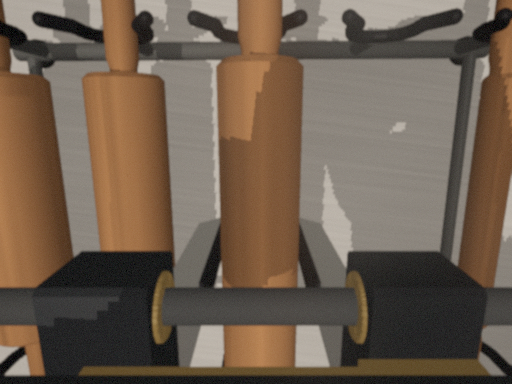

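Pin_c is held over lane 3 (prongs at columns 205 and 293, pin at 260). It is about 4.5 mm too far right and pitched up 1.3° at the far end, so I'll correct both while lowering.

Call:
jog_arm(moves=[[[-0.5, 4, -8, 0, 1, 0.3], [0, 0, -12, 0, 0, 0], [0, 0, -8, 0, 0, 0], [0, 0, 0, 0, 0, 0]]])

```text
clock: 20.5
eef_pos: [500.3, 184.4, 118.8]
eef_rot: [-1.772, 1.56, 3.076]
wrist_force: [0.3, 0.4, -1.5]
finger_gap: 39.1
```

```bash
python3 -c "from h import *;st()"
```

```text
t 20.5 pos [500.3 184.4 118.8] pinyaw 7.74 tilt [-0.62  0.04] F [ 0.3  0.4 -1.5] gap 39.1 q [0.28 0.38 1.68 0.   1.1  1.72]
```

Call:
jog_arm(moves=[[[-1, 0.5, -10, 0, 0, 0], [0, 0, -10, 0, 0, 0], [0, 0, -3, 0, 0, 0]]])

```text
clock: 20.8
eef_pos: [499.2, 185.0, 94.0]
eef_rot: [-1.778, 1.56, 3.07]
wrist_force: [0.6, -0.5, -2.7]
finger_gap: 39.4
```

```bash
python3 -c "from h import *;st()"
```

```text
t 20.8 pos [499.2 185.   94. ] pinyaw 7.75 tilt [-0.6   0.04] F [ 0.6 -0.5 -2.7] gap 39.4 q [0.28 0.41 1.7  0.   1.04 1.72]
```

Call:
jog_arm(moves=[[[0, 0, -4, 0, 0, 0], [0, 0, -4, 0, 0, 0], [0, 0, -2, 0, 0, 0]]])

```text
clock: 21.1
eef_pos: [499.1, 185.1, 82.9]
eef_rot: [-1.777, 1.56, 3.071]
wrist_force: [0.7, -0.2, -1.5]
finger_gap: 39.3
```

```bash
python3 -c "from h import *;st()"
```

```text
t 21.1 pos [499.1 185.1  82.9] pinyaw 7.75 tilt [-0.61  0.04] F [ 0.7 -0.2 -1.5] gap 39.3 q [0.28 0.43 1.7  0.   1.02 1.72]
```

Call:
jog_arm(moves=[[[0, 0, -1.5, 0, 0, 0], [0, 0, -1, 0, 0, 0]]])

```text
clock: 21.3
eef_pos: [499.4, 185.2, 81.8]
eef_rot: [-1.803, 1.561, 3.044]
wrist_force: [-9.0, -1.8, 15.3]
finger_gap: 39.0
```

```bash
python3 -c "from h import *;st()"
```

```text
t 21.3 pos [499.4 185.2  81.8] pinyaw 7.75 tilt [-0.56  0.05] F [-9.  -1.8 15.3] gap 39.0 q [0.28 0.43 1.7  0.   1.02 1.72]
```

Contact came at 81.8 mm, as predicted. Next: release, rise and verify with the arm still.

Call:
jog_arm(moves=[[[0, 0, -0.5, 0, 0, 0], [0, 0, 0, 0, 0, 0], [0, 0, 0, 0, 0, 0], [0, 0, 0, 0, 0, 0]]], gripper=0.2)

```text
clock: 21.7
eef_pos: [500.2, 185.4, 82.5]
eef_rot: [-1.941, 1.563, 2.907]
wrist_force: [-0.5, 0.2, -0.1]
finger_gap: 56.2
```

Call:
jog_arm(moves=[[[0, 0, 10, 0, 0, 0], [0, 0, 30, 0, 0, 0], [0, 0, 45, 0, 0, 0], [0, 0, 40, 0, 0, 0], [0, 0, 10, 0, -0.4, 0]]])

```text
clock: 22.2
eef_pos: [498.5, 184.8, 223.1]
eef_rot: [-1.915, 1.567, 2.932]
wrist_force: [-0.0, 0.2, -0.1]
finger_gap: 56.3
```

Call:
jog_arm(moves=[[[0, 0, 0, 0, 0, 0], [0, 0, 0, 0, 0, 0]]])

```text
clock: 22.4
eef_pos: [498.7, 184.9, 224.5]
eef_rot: [-2.91, 1.569, 1.937]
wrist_force: [1.1, 0.1, -0.3]
finger_gap: 56.4
```

Run:
```python
from h import *
st(); im,d,W=cam("wrist"); fit(im,W,499,184.5,7.78,30,60,130);fit(im,W,488,265.6,7.78,30,60,130)
```

```text
t 22.4 pos [498.7 184.9 224.5] pinyaw 7.75 tilt [-0.03  0.09] F [ 1.1  0.1 -0.3] gap 56.4 q [0.29 0.26 1.57 0.   1.31 1.72]
off 1.1 yaw 7.82 z0 76.0 r 19.3 top 96.0 slope 0.02deg  a -146..143 nb 16 handles [(105, np.float64(1.1), np.float64(86.5)), (115, np.float64(1.4), np.float64(86.2)), (125, np.float64(1.1), np.float64(86.3)), (135, np.float64(1.2), np.float64(86.2)), (145, np.float64(1.1), np.float64(85.1))]
off 1.7 yaw 5.82 z0 76.0 r 24.3 top 100.9 slope 0.33deg  a -144..144 nb 15 handles [(105, np.float64(0.0), np.float64(86.5)), (115, np.float64(2.2), np.float64(86.5)), (125, np.float64(-0.2), np.float64(86.5)), (135, np.float64(-0.2), np.float64(86.8)), (145, np.float64(-0.5), np.float64(85.7))]
```

Pin_c is level (slope 0.02°) at the same axis height as pin_b, so it is seated. Last is pin_d.

Call:
jog_arm(moves=[[[2, -35, 0, 0, 0, -1.6], [3, -48, 0, 0, 0, -1.6], [3, -48, 0, 0, 0, -1.6], [3, -48, 0, 0, 0, -1.6], [3, -48, 0, 0, 0, -1.6]]], gripper=0.28)

```text
clock: 22.95
eef_pos: [509.3, -45.0, 216.6]
eef_rot: [-1.765, 1.557, 2.947]
wrist_force: [0.6, 0.4, 0.8]
finger_gap: 60.0
```

Call:
jog_arm(moves=[[[3, -48, 0, 0, 0, -1.6], [3, -48, 0, 0, 0, -1.6], [2, -48, 0, 0, 0, -1.6], [1, -45, 0, 0, 0, -1.3], [0, -25, 0, 0, 0, -0.5]]])

```text
clock: 23.45
eef_pos: [514.5, -269.7, 208.2]
eef_rot: [-1.837, 1.545, 2.752]
wrist_force: [0.0, 1.0, -0.0]
finger_gap: 60.0
```

Call:
jog_arm(moves=[[[0, 0, 0, 0, 0, 0], [0, 0, 0, 0, 0, 0]]])

```text
clock: 23.65
eef_pos: [513.0, -272.2, 204.5]
eef_rot: [-1.86, 1.539, 2.724]
wrist_force: [-1.0, 0.3, 0.3]
finger_gap: 59.9
```

```bash
python3 -c "from h import *;st()"
```

```text
t 23.6 pos [ 513.  -272.2  204.5] pinyaw -7.34 tilt [-1.66  0.74] F [-1.   0.3  0.3] gap 59.9 q [-0.55  0.4   1.43 -0.    1.34  1.15]
```

Call:
jog_arm(moves=[[[-1, -14, -15, -0.6, -1.5, 0], [0, -6, -20, 0, 0, 0], [0, 0, -15, 0, 0, 0], [0, 0, 0, 0, 0, 0], [0, 0, 0, 0, 0, 0]]])

```text
clock: 24.15
eef_pos: [512.4, -286.6, 150.7]
eef_rot: [-2.207, 1.564, 2.384]
wrist_force: [-0.9, -0.6, -0.1]
finger_gap: 59.9
```

Run:
```python
from h import *
st(); im,d,W=cam("wrist"); fit(im,W,510.4,-292.9,-6.9,28,12,70)
```

```text
t 24.1 pos [ 512.4 -286.6  150.7] pinyaw -6.96 tilt [-0.3   0.28] F [-0.9 -0.6 -0.1] gap 59.9 q [-0.57  0.45  1.49  0.    1.21  1.12]
off -1.5 yaw -6.74 z0 20.2 r 15.2 top 36.1 slope 0.06deg  a -145..144 nb 16 handles [(-145, np.float64(-1.9), np.float64(29.5)), (-135, np.float64(-1.8), np.float64(30.0)), (105, np.float64(-1.1), np.float64(30.3)), (115, np.float64(-1.0), np.float64(30.1)), (125, np.float64(-1.1), np.float64(30.3)), (135, np.float64(-1.1), np.float64(30.2)), (145, np.float64(-1.0), np.float64(29.9))]
```

Call:
jog_arm(moves=[[[-1, -7, -25, 0, 0, 0], [0, 0, -35, 0, 0, 0], [0, 0, -25, 0, 0, 0], [0, 0, -8, 0, 0, 0], [0, 0, 0, 0, 0, 0]]])

```text
clock: 24.7
eef_pos: [514.0, -292.6, 60.6]
eef_rot: [1.967, 1.569, 0.278]
wrist_force: [-1.1, 0.7, 0.2]
finger_gap: 60.1
```

```bash
python3 -c "from h import *;st()"
```

```text
t 24.7 pos [ 514.  -292.6   60.6] pinyaw -6.77 tilt [0.1  0.03] F [-1.1  0.7  0.2] gap 60.1 q [-0.58  0.57  1.55  0.    1.03  1.11]
```

Call:
jog_arm(moves=[[[-2, -2, -15, 0, 0, 0], [0, 0, -12, 0, 0, 0], [0, 0, -5, 0, 0, 0], [0, 0, 0, 0, 0, 0]]])

```text
clock: 25.1
eef_pos: [513.3, -295.3, 29.5]
eef_rot: [1.337, 1.565, -0.351]
wrist_force: [0.6, -0.2, -0.1]
finger_gap: 59.8
```

```bash
python3 -c "from h import *;st()"
```

```text
t 25.1 pos [ 513.3 -295.3   29.5] pinyaw -6.74 tilt [ 0.33 -0.12] F [ 0.6 -0.2 -0.1] gap 59.8 q [-0.58  0.61  1.56  0.    0.96  1.1 ]
```

Call:
jog_arm(moves=[[[-1, 0.5, -2.5, 0, 0.4, 0], [0, 0, -0.5, 0, 0, 0]]])

```text
clock: 25.3
eef_pos: [512.5, -295.0, 26.9]
eef_rot: [-0.303, 1.568, -1.992]
wrist_force: [0.4, -0.2, -0.5]
finger_gap: 60.4
```

Call:
jog_arm(moves=[[[0, 0, 0, 0, 0, 0], [0, 0, 0, 0, 0, 0], [0, 0, 0, 0, 0, 0], [0, 0, 0, 0, 0, 0], [0, 0, 0, 0, 0, 0]]], gripper=-1, squeeze=25)

```text
clock: 25.8
eef_pos: [512.9, -295.1, 27.7]
eef_rot: [0.1, 1.568, -1.588]
wrist_force: [0.2, -0.2, -2.1]
finger_gap: 31.7
```

```bash
python3 -c "from h import *;st()"
```

```text
t 25.8 pos [ 512.9 -295.1   27.7] pinyaw -6.74 tilt [-0.   -0.19] F [ 0.2 -0.2 -2.1] gap 31.7 q [-0.58  0.62  1.56 -0.    0.96  1.11]
```

Call:
jog_arm(moves=[[[0, 0, 10, 0, 0, 0], [0, 0, 25, 0, 0, 0], [0, 0, 40, 0, 0, 0], [0, 0, 40, 0, 0, 0], [0, 5, 35, 0, 0, 0]]])

```text
clock: 26.3
eef_pos: [509.7, -288.5, 179.6]
eef_rot: [-1.718, 1.562, 2.877]
wrist_force: [-0.0, 0.8, -2.3]
finger_gap: 31.3
```

Call:
jog_arm(moves=[[[0, 25, 5, 0, 0, 2], [1, 45, 0, 0, 0, 2], [1, 48, 0, 0, 0, 2], [1, 48, 0, 0, 0, 2], [1, 48, 0, 0, 0, 2]]])

```text
clock: 26.8
eef_pos: [513.6, -72.9, 194.8]
eef_rot: [0.62, 1.565, -0.896]
wrist_force: [-0.1, -0.1, -0.3]
finger_gap: 31.1
```

Call:
jog_arm(moves=[[[1, 48, 0, 0, 0, 2], [1, 48, 0, 0, 0, 1.5], [1, 40, 0, 0, 0, 0.8], [0, 15, 0, 0, 0, 0], [0, 0, 0, 0, 0, 0]]])

```text
clock: 27.3
eef_pos: [514.5, 89.3, 199.0]
eef_rot: [1.03, 1.563, -0.401]
wrist_force: [0.3, -0.2, -1.2]
finger_gap: 31.5
```

```bash
python3 -c "from h import *;st()"
```

```text
t 27.3 pos [514.5  89.3 199. ] pinyaw 8.01 tilt [ 0.44 -0.18] F [ 0.3 -0.2 -1.2] gap 31.5 q [ 0.1   0.26  1.64 -0.    1.24  1.54]
```

Call:
jog_arm(moves=[[[0, 13, -15, 0, 0.4, -0.2], [0, 2, -20, 0, 0, 0], [0, 0, -15, 0, 0, 0], [0, 0, 0, 0, 0, 0], [0, 0, 0, 0, 0, 0]]])

```text
clock: 27.8
eef_pos: [514.1, 103.4, 145.6]
eef_rot: [-0.482, 1.567, -1.921]
wrist_force: [0.1, 0.1, -0.7]
finger_gap: 31.6
```

Run:
```python
from h import *
st(); im,d,W=cam("wrist"); fit(im,W,510,104.2,7.78,28,120,175); cv2.imwrite("pics/w8.png",im)
m=(W[...,2]>95)&(W[...,2]<121)&(W[...,0]>560)&(W[...,0]<680)
n,L,s,c=cv2.connectedComponentsWithStats(m.astype(np.uint8))
for k in range(1,n):
    if s[k,4]>100: print(s[k],W[L==k].mean(0).round(1))
```

```text
t 27.8 pos [514.1 103.4 145.6] pinyaw 7.55 tilt [-0.07 -0.2 ] F [ 0.1  0.1 -0.7] gap 31.6 q [ 0.13  0.32  1.68 -0.    1.14  1.57]
off -1.4 yaw 7.57 z0 137.9 r 15.4 top 153.7 slope 0.58deg  a -68..117 nb 14 handles [(105, np.float64(-1.8), np.float64(148.1)), (115, np.float64(-1.7), np.float64(147.9))]
[ 36  13  49  23 716] [609.6 223.4 106.4]
[137  13  23  23 373] [615.6 176.  109. ]
[194  13  35  23 526] [620.4 143.2 107.4]
[283  12  34  24 520] [626.8  97.  107.4]
[351  12  24  23 376] [631.1  64.  108.9]
[427  12  48  23 708] [638.1  16.8 106.4]
[  0  78   9  33 175] [567.9 262.1  96.1]
[105  81  28  46 590] [571.9 195.3  95.7]
```

View pics/w8.png

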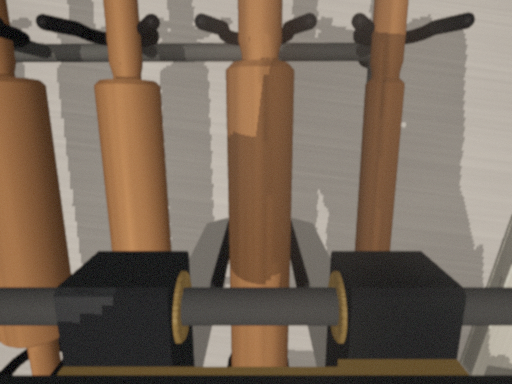

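Pin_d is over lane 4 (prongs at columns 211 and 300, pin at 260) with pin_c and pin_e clear on either side. I'll shift +1.8 mm, level it slightly and lower.

Call:
jog_arm(moves=[[[0, 1.5, -8, 0, 0.5, 0.2], [0, 0, -12, 0, 0, 0], [0, 0, -8, 0, 0, 0], [0, 0, 0, 0, 0, 0]]])

```text
clock: 28.25
eef_pos: [514.5, 104.5, 116.3]
eef_rot: [-1.359, 1.561, -2.795]
wrist_force: [0.1, -0.1, -1.5]
finger_gap: 31.4
```

```bash
python3 -c "from h import *;st()"
```

```text
t 28.2 pos [514.5 104.5 116.3] pinyaw 7.70 tilt [-0.52 -0.19] F [ 0.1 -0.1 -1.5] gap 31.4 q [ 0.13  0.37  1.7  -0.    1.08  1.57]
```

Call:
jog_arm(moves=[[[-1, 0.7, -10, 0, 0, 0], [0, 0, -10, 0, 0, 0], [0, 0, -3, 0, 0, 0]]])

```text
clock: 28.55
eef_pos: [513.5, 105.3, 91.6]
eef_rot: [-1.344, 1.562, -2.781]
wrist_force: [-0.3, 0.5, -1.8]
finger_gap: 31.4
```

```bash
python3 -c "from h import *;st()"
```

```text
t 28.6 pos [513.5 105.3  91.6] pinyaw 7.70 tilt [-0.49 -0.18] F [-0.3  0.5 -1.8] gap 31.4 q [ 0.13  0.4   1.72 -0.    1.03  1.57]
```

Call:
jog_arm(moves=[[[0, 0, -4, 0, 0, 0], [0, 0, -3, 0, 0, 0], [0, 0, -1, 0, 0, 0]]])

```text
clock: 28.85
eef_pos: [513.7, 105.4, 83.6]
eef_rot: [-1.343, 1.562, -2.78]
wrist_force: [-8.7, -1.2, 21.4]
finger_gap: 31.2
```

```bash
python3 -c "from h import *;st()"
```

```text
t 28.9 pos [513.7 105.4  83.6] pinyaw 7.70 tilt [-0.48 -0.18] F [-8.7 -1.2 21.4] gap 31.2 q [ 0.13  0.41  1.73 -0.    1.01  1.57]
```

Call:
jog_arm(moves=[[[0, 0, 0, 0, 0, 0], [0, 0, 0, 0, 0, 0], [0, 0, 0, 0, 0, 0], [0, 0, 0, 0, 0, 0]]], gripper=0.12)

```text
clock: 29.25
eef_pos: [514.4, 105.5, 84.5]
eef_rot: [-1.268, 1.564, -2.704]
wrist_force: [-0.0, 0.4, 0.6]
finger_gap: 52.4
```

Call:
jog_arm(moves=[[[0, 0, 10, 0, 0, 0], [0, 0, 30, 0, 0, 0], [0, 0, 45, 0, 0, 0], [0, 0, 45, 0, 0, 0], [0, 0, 20, 0, -0.4, 0]]])

```text
clock: 29.75
eef_pos: [512.0, 105.1, 239.5]
eef_rot: [-1.057, 1.565, -2.493]
wrist_force: [0.6, -0.1, 0.4]
finger_gap: 52.5
```

Call:
jog_arm(moves=[[[0, 0, 0, 0, 0, 0], [0, 0, 0, 0, 0, 0]]])

```text
clock: 29.95
eef_pos: [512.6, 105.2, 243.1]
eef_rot: [0.26, 1.568, -1.176]
wrist_force: [-0.7, -0.2, -0.6]
finger_gap: 52.8
```

Run:
```python
from h import *
st(); im,d,W=cam("wrist"); fit(im,W,510,104.2,7.78,28,60,130)
fit(im,W,499,185.5,7.78,30,60,130); fit(im,W,521,23,7.78,28,60,130)
im,d,W=cam("scene"); cv2.imwrite("pics/scene1.png",cv2.resize(im,(800,600)))
im,d,W=cam("top"); print("dredger",W[152,242])
```

```text
t 29.9 pos [512.6 105.2 243.1] pinyaw 7.70 tilt [ 0.07 -0.16] F [-0.7 -0.2 -0.6] gap 52.8 q [ 0.13  0.23  1.57 -0.    1.34  1.57]
off 0.1 yaw 7.72 z0 76.5 r 15.1 top 92.3 slope 0.05deg  a -111..144 nb 16 handles [(-105, np.float64(0.3), np.float64(86.3)), (105, np.float64(0.0), np.float64(86.6)), (115, np.float64(0.1), np.float64(86.4)), (125, np.float64(0.1), np.float64(86.3)), (135, np.float64(0.0), np.float64(86.4)), (145, np.float64(0.2), np.float64(86.0))]
off 1.0 yaw 6.01 z0 76.2 r 19.2 top 96.0 slope 0.29deg  a -73..143 nb 15 handles [(105, np.float64(0.1), np.float64(86.4)), (115, np.float64(3.6), np.float64(86.9)), (125, np.float64(-0.1), np.float64(86.5)), (135, np.float64(-0.1), np.float64(86.3))]
off -0.1 yaw 8.69 z0 77.3 r 10.4 top 88.3 slope 0.14deg  a -61..144 nb 14 handles [(105, np.float64(0.7), np.float64(86.6)), (115, np.float64(0.6), np.float64(86.5)), (125, np.float64(0.7), np.float64(86.4)), (135, np.float64(0.8), np.float64(86.4)), (145, np.float64(1.1), np.float64(85.8))]
dredger [770.81100432   2.15145185 100.03474097]
```

View pics/scene1.png

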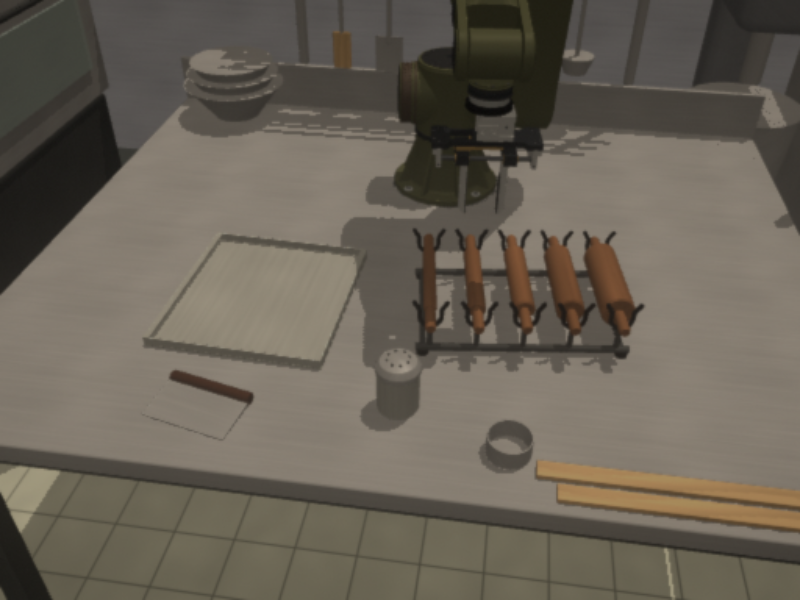

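The scene view shows all five pins seated in thickness order, from pin_a at (610,285) to pin_e at (428,280). The pan is empty, the dredger is unmoved at (398,380), and the gripper is clear above. I'm handing the job in.

```bash
python3 -c "
from cell import manip
print(manip.sign_off())"
```

```text
the job is handed in; nothing more can be done
None
```

All five pins now lie in the rack in order of thickness from the robot's left: a, b, c, d, e. I handed the job in at about 30 s on the robot's clock, with the gripper empty and well above the pins.

**What I did:** I lifted pin_e out of lane 2 and lowered it into the end lane. Then I moved pin_b, pin_c and pin_d from the pan into lanes 2, 3 and 4. Each pin was let go only after the wrist felt it touch the brackets, with 8 to 23 N of upward force.

**Last checks:**
- **Seating:** All five pins sit at the same height to within about 1.5 mm. Pins b to e are within about 1 mm of their lane lines. Pins c and d measured level to 0.05°, and b and e measured level along their length after placing.
- **Surroundings:** The last scene picture shows the order right, the pan empty and the dredger where it was.

**Readings that disagreed:**
- **pin_b:** One reading right after placing showed it 2 mm high and slanted, but it was taken while the arm was still moving. A repeat with the arm still showed it level and seated.
- **Neighbouring pins:** Readings of a pin next to the one under the gripper showed up to 2° of turn. The gripper was partly hiding them, so I did not count those.
- **Dredger:** One pixel on its top read 6 mm lower than at the start (100 against 106 mm) and 2 mm away in position. I took this as noise, since the pictures show it in the same place.
- **pin_e:** While being lowered it drifted about 5 mm sideways and touched a prong with about 6 N. I corrected that before seating it.

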